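# Find the heavy side of the tube-mixer wheel and hold it down

### The arm

A 6-joint arm with a two-finger parallel gripper is mounted at the origin on a cart in front of the work surface, level with it; the furniture and walls round the work are solid. World frame = base frame: x ahead of the robot, y to its left, z up, the work surface at z = 0. Lengths are in m, angles in rad, forces in N, time in s.
With the tool pointing down it reaches from about 0.25 to 0.775 m from the base axis. Payload 4 kg.
Tool frame: the origin (TCP) lies at the very end of the fingers, on their centre line; the grasp point (between the pads) lies 19 mm behind it; z points along the fingers, y is the line along which they close (so a half turn about z gives the same grasp; the last joint's range is limited). The gripper opens to 94 mm and grips with 3 to 60 N. Pads are 16 mm wide; open, the fingers measure 119 mm over their backs; the gripper's body (75 mm by 177 mm) begins 78 mm behind the grasp point.
Start: joints at [1.101, 0.087, 1.371, -0, 1.684, -0.103], TCP at [0.197, 0.513, 0.206] pointing down, gripper open.
Joint ranges: [-3.1, 3.1], [-0.76, 2.03], [0.27, 2.55], [-1.08, 4.22], [0.17, 2.65], [-2.57, 2.57]. Speed limits (rad/s): [2.79, 2.79, 3.14, 3.14, 3.14, 3.14].

### API

Orientations are given as a unit quaternion [x, y, z, w].
In Python, from bench import robot, vision gives the robot as it stands.
- The arm moves only by the tool move_arm, never from a script. Its argument "targets" is text: rows parted by semicolons, each of 4 numbers parted by spaces: the shift along the world's x, y, z as a fraction of full scale, then the turn about the world's z as a fraction of full scale. In form: x y z twist; .... A call has 1 to 5 rows; each row shifts and turns the commanded pose from where the row before left it; what a row does not reach is not made up. Full scale, the value 1, is 0.02 m for a shift and 2 pi rad for a turn. A row lasts 1/10 s, in which the tool goes at most 50 mm and 8.59 degrees, less where a joint would pass 70% of its speed; a pose out of reach is approached as far as the arm can. A call with a number of a shift or a turn outside -1 to 1 is refused whole. A call with a gripper value outside its range is refused whole. "hand" is the opening, from -1 (shut) to 1 (fully open), set as the call begins (left out, the last holds). The fingers move at their own pace and stop on an object; "force" is the grip in N (left out, the last holds). Time passes only in rows, so rows that do not move let the fingers close. It gives the time, the measured TCP pose, the force, the opening and the grip force at its end, in the units of the state.
- robot.get_state(): the state, without advancing time (a new reading comes with each control period).
- vision.camera(name): name is "side" or "top"; returns (picture, depth): 400x640x3 uint8, blue, green, red; 400x640 float32, m along the optical axis (not along the pixel's ray), 0 where there is no reading.
- vision.calibration(name): a dict with "fx", "fy", "cx", "cy" (pixels), "distortion" ([k1, k2, p1, p2, k3] as OpenCV has them; the pictures are not rectified), "rvec" (rotation vector, rad) and "tvec" (3), from world to camera coordinates, as OpenCV has them. Camera axes: x right, y down, z forward; pixel columns grow to the right and rows downward; lengths in m; the calibration is good to about 2 mm. A picture is of the moment at which its call begins. calibration takes no time and is no camera call.
- robot.job_done(): hands the job in; it is judged then, once.
The state is a dict: "time_s": time; "qpos": joint angles; "joint_velocities": joint speeds; "joint_efforts": joint torques, N m; "eef_pos": TCP position; "orientation": TCP orientation; "contact_force": force on the tool from outside, world axes, zero at the start; "wrist_torque": the same for the moment, N m; "grip_width": finger opening in m; "finger_force": force on a finger pad.
Only numpy, scipy, OpenCV 4.12 (cv2) and the standard library are available. Lean on these libraries where they do the work, as an engineer would, in place of code of your own. Each camera call takes 0.05 s, during which the arm holds its last target. There are 200 camera calls.

### The job

The white wheel of the tube mixer on the table has a weight sealed inside, and from outside nobody can see on which side. Turn the wheel by hand, at least half way round from where it stands, feel which side is heavy, and then bring the heavy side straight down and keep hold of it: finish with the rim firmly gripped and the wheel at rest, not let go, so that a colleague can put in the locking screw. Leave the other things on the table where they are.

Things in the scene. Friction and masses are not known exactly. Their poses are not given: they have to be found in the camera images.
- stand: fixed grey bearing stand: base plate 160 (x) x 120 (y) x 12 mm and two upright cheeks (12 mm thick, inner faces 28 mm either side of the middle in y, 50 mm wide in x at the foot, 32 mm above, rounded tops 121 mm above the table) with the wheel between them. Origin: centre of the underside, on the table; z up, y along the axle. Nothing of it stands above 121 mm.
- axle (a point): fixed point: centre of the wheel on the level axle, 105 mm above the table; axes as the stand's. The wheel is a plain white disc, 150 mm in diameter, 22 mm thick. Both faces are smooth and flat from 38 mm radius outward; inside that are a grey hub and six shallow cups a face, up to 8 mm proud and all alike
- rim_top (a point): fixed point: where the top of the wheel's rim is, straight above the axle, 180 mm above the table; axes as the stand's. Here the rim can be pinched from above, the fingers on its two faces (closing along y), and swung over to either side about the axle
- wheel (a joint): turn of the wheel on its axle (rad, no stops); grows as the top moves towards the stand's +x. The zero says nothing of the heavy side. The bearing drags with a steady 0.30 N m either way, more than the weight can overcome, so the wheel stays wherever it is left: slowly lifting the heavy side takes up to 0.3 + 0.22 N m, letting it down as little as 0.3 - 0.22 N m
- rim_point (a point): unmarked point on the wheel's rim, 75 mm from the axle, turning with the wheel (at the top when joint wheel is 0); not related to the heavy side. The sealed weight, 0.5 kg within 15 percent, has its middle 45 mm from the axle, 0.22 N m when level with it, at an unknown clock position in the wheel that stays the same through a run; the rest is balanced (0.25 kg)
- tape_roll: brown tape roll lying flat, 96 mm across, 48 mm high; bystander, origin at the centre of its underside
- meter: dark blue glucose meter, 92 x 52 x 18 mm, lying flat; bystander, origin at the centre of its underside
- strip_vial: small white vial with blue cap, 30 mm across, 48 mm tall, standing; bystander, origin at the centre of its underside
- gold_jar: small round jar with cream lid, 56 mm across, 54 mm tall, standing; bystander, origin at the centre of its underside
- eraser: eraser in a blue sleeve, 48 x 21 x 13 mm, lying flat; bystander, origin at the centre of its underside
There are look-alikes about, which are no part of the job. There is more than one size of the stand; the one meant has the size given above.

How it is judged:
By the outcome, as a careful person would: the job done as asked, in the order asked, and still so for the second after the job is handed in, while the arm keeps its last pose, push and grip.
It also fails if it takes over 72 s, if anything falls off the work surface, if the arm or the gripper's body presses on something with over 40 N, if the wrist force passes 120 N, or if a joint passes its speed limit or range.

## Working session

There is one attempt and no reset: what is moved stays moved. The work goes in short steps, Python scripts to look and compute and a tool call to move; the robot and the scene stay as the last step left them, time stands still between calls to the robot, and variables do not carry over. Pictures are saved under pics/ and viewed, at most 10 in all, crops included, and the job is handed in when it is done.

Besides the shell and the picture viewer there is one more tool, called after "Call:" as name(argument=value, ...) on one line, values as JSON. move_arm: Moves the arm, as the interface text tells. Its arguments: {"type":"object","properties":{"targets":{"type":"string"},"hand":{"type":"number"},"force":{"type":"number"}},"required":["targets"]}

```bash
ls; mkdir -p pics; python3 - <<'E'
from bench import robot, vision
import cv2,numpy as np
for n in("top","side"):
    p,d=vision.camera(n); cv2.imwrite(f"pics/{n}0.png",p); np.save(f"{n}0.npy",d)
    c=vision.calibration(n); print(n,{k:np.round(v,4).tolist() for k,v in c.items()})
s=robot.get_state(); print(s)
E
```

```text
pics
top {'fx': 516.8913, 'fy': 516.8913, 'cx': 303.8889, 'cy': 206.1611, 'distortion': [0.0493, 0.0, 0.0, 0.0, 0.0], 'rvec': [2.126, -2.0827, 0.233], 'tvec': [0.1558, 0.533, 1.6442]}
side {'fx': 364.7985, 'fy': 364.7985, 'cx': 317.9036, 'cy': 202.9899, 'distortion': [-0.0387, 0.0, 0.0, 0.0, 0.0], 'rvec': [0.2811, -2.6519, 1.5148], 'tvec': [0.5274, 0.0784, 1.0275]}
{'time_s': 0.1, 'qpos': array([ 1.10084912e+00,  8.78501666e-02,  1.37206100e+00, -4.22509152e-05,
        1.68357559e+00, -1.03077620e-01]), 'joint_velocities': array([-4.32413760e-04,  9.14854364e-04, -5.11796542e-03,  2.07025627e-03,
        2.33533420e-05, -1.29182949e-03]), 'joint_efforts': array([ 1.90274506e-03, -3.41251266e+01, -3.03302765e+01,  7.19661056e-02,
        3.03493766e-02, -1.00708567e-04]), 'eef_pos': array([0.19707257, 0.51297157, 0.20445948]), 'orientation': array([ 1.82410045e-01,  9.83222090e-01, -9.14377597e-04, -2.47506958e-04]), 'contact_force': array([ 0.45970931, -0.16017934, -0.41002773]), 'wrist_torque': array([0.03580495, 0.0102141 , 0.00628065]), 'finger_force': 0.0, 'grip_width': 0.09419890295689022}
```

View pics/top0.png

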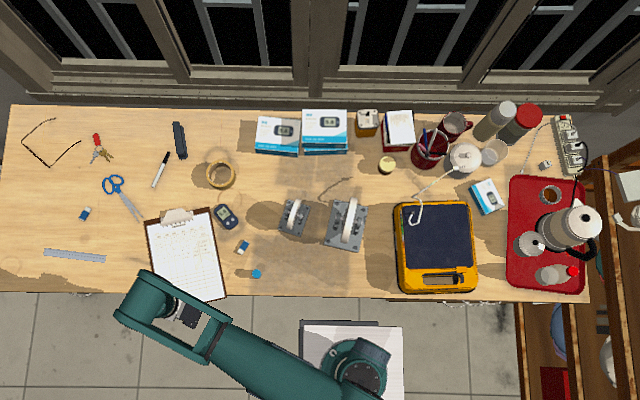

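View pics/side0.png

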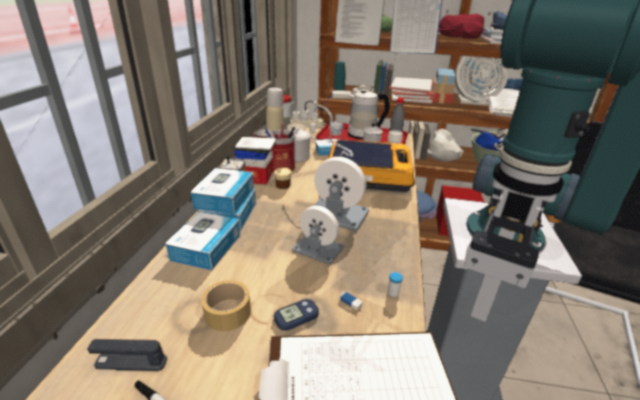

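Two wheels could be meant: the smaller at top px (293,216) / side (320,226), and the larger at top (346,222) / side (340,180). I'll measure both from depth.

```bash
cat > h.py <<'E'
from bench import robot, vision
import cv2,numpy as np
def cloud(n,d):
    c=vision.calibration(n); K=np.array([[c["fx"],0,c["cx"]],[0,c["fy"],c["cy"]],[0,0,1.]])
    v,u=np.mgrid[:400,:640]
    r=cv2.undistortPoints(np.stack([u,v],-1).reshape(-1,1,2).astype(np.float64),K,np.array(c["distortion"])).reshape(400,640,2)
    P=np.dstack([r,np.ones((400,640))])*d[...,None]
    R=cv2.Rodrigues(np.array(c["rvec"]))[0]
    return (P-np.array(c["tvec"]))@R
E
python3 - <<'E'
from h import *
p=cv2.imread("pics/top0.png"); W=cloud("top",np.load("top0.npy"))
for nm,(u0,u1,v0,v1) in dict(small=(274,318,190,240),large=(322,372,188,255)).items():
    q=W[v0:v1,u0:u1].reshape(-1,3); q=q[(q[:,2]>-.05)&(q[:,2]<.4)]
    z=q[:,2]; print(nm,"zmax",np.percentile(z,[50,97,99,100]).round(3))
    b=q[(z>.006)&(z<.02)]; r=cv2.minAreaRect((b[:,:2]*1000).astype(np.float32)); print(" base",len(b),r)
    for lo in (.1,.13,.16,.2):
        t=q[z>lo]
        if len(t)>4: print(" >",lo,len(t),t.mean(0).round(4),cv2.minAreaRect((t[:,:2]*1000).astype(np.float32)))
cv2.imwrite("pics/crop.png",cv2.resize(p[180:260,260:385],None,fx=6,fy=6,interpolation=cv2.INTER_CUBIC))
S=cloud("side",np.load("side0.npy"))
for nm,(u0,u1,v0,v1) in dict(small=(296,342,200,250),large=(312,366,152,215)).items():
    q=S[v0:v1,u0:u1].reshape(-1,3); q=q[(q[:,0]<.75)&(q[:,0]>.3)&(q[:,2]<.4)]
    t=q[q[:,2]>.13]; print(nm,"side zmax",np.percentile(q[:,2],[95,99,100]).round(3),t.mean(0).round(3),t.min(0).round(3),t.max(0).round(3))
E
```

```text
small zmax [0.003 0.118 0.124 0.131]
 base 452 ((512.400146484375, 194.17373657226562), (169.50973510742188, 146.75228881835938), 1.7166959047317505)
 > 0.1 129 [0.4984 0.201  0.1174] ((499.4984130859375, 201.0005645751953), (15.415543556213379, 90.73136901855469), 71.75802612304688)
large zmax [0.007 0.176 0.18  0.188]
 base 1068 ((494.7627868652344, 20.89495086669922), (228.0173797607422, 167.60195922851562), 0.7284239530563354)
 > 0.1 550 [0.4689 0.0286 0.147 ] ((473.89654541015625, 27.52346420288086), (83.18903350830078, 134.31382751464844), 51.10023880004883)
 > 0.13 358 [0.47   0.0281 0.1637] ((478.152099609375, 34.642826080322266), (49.88861846923828, 139.8968048095703), 76.60161590576172)
 > 0.16 235 [0.4743 0.0263 0.1734] ((476.49530029296875, 25.684307098388672), (21.74611473083496, 105.58919525146484), 77.48181915283203)<stdin>:14: RuntimeWarning: Mean of empty slice.
  ret = um.true_divide(
Traceback (most recent call last):
ValueError: zero-size array to reduction operation minimum which has no identity
```

View pics/crop.png

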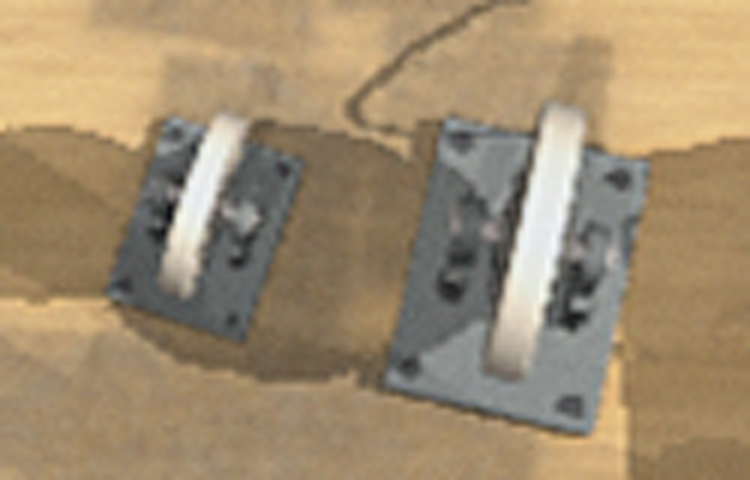

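The larger wheel, at top px (346,222), is the one meant: its top measures 0.18 m, against about 0.125 m for the small one. I'll refine its centre and yaw from the base corners and the rim.

```bash
python3 - <<'E'
from h import *
c=vision.calibration("top"); K=np.array([[c["fx"],0,c["cx"]],[0,c["fy"],c["cy"]],[0,0,1.]]);D=np.array(c["distortion"])
R=cv2.Rodrigues(np.array(c["rvec"]))[0]; t=np.array(c["tvec"]); o=-R.T@t; print("cam",o.round(3))
def onz(px,z):
    r=cv2.undistortPoints(np.array(px,float).reshape(-1,1,2),K,D).reshape(-1,2)
    d=np.c_[r,np.ones(len(r))]@R; return o+d*((z-o[2])/d[:,2])[:,None]
cor=np.array([(440,118),(648,160),(590,435),(385,385)])/6+[260-.4,180-.4]
B=onz(cor,.012)[:,:2]; print(B.round(4), "centre",B.mean(0).round(4))
print("edges",[np.linalg.norm(B[i]-B[i-1]).round(3) for i in range(4)])
x1=B[0]+B[1]-B[2]-B[3]; print("yaw",np.degrees(np.arctan2(x1[1],x1[0])))
# white wheel mask fitted: points z>.13
p=cv2.imread("pics/top0.png"); W=cloud("top",np.load("top0.npy"))
for n,(u0,u1,v0,v1) in dict(top=(322,372,188,255)).items():
    q=W[v0:v1,u0:u1].reshape(-1,3)
    for lo in(.14,.165,.172):
        s=q[(q[:,2]>lo)&(q[:,2]<.2)]; m=s[:,:2].mean(0); w,V=np.linalg.eigh(np.cov((s[:,:2]-m).T)); a=V[:,1]*np.sign(V[0,1])
        pr=(s[:,:2]-m)@np.c_[a,[-a[1],a[0]]]
        print(lo,m.round(4),"yaw",np.degrees(np.arctan2(a[1],a[0])).round(2),"ext",np.percentile(pr,[1,99],axis=0).round(3).tolist())
S=cloud("side",np.load("side0.npy")); ps=cv2.imread("pics/side0.png")
q=S[150:215,310:370].reshape(-1,3); col=ps[150:215,310:370].reshape(-1,3).min(1)
k=(q[:,0]>.36)&(q[:,0]<.6)&(abs(q[:,1]-.04)<.06)&(q[:,2]>.1)&(col>120); s=q[k]; print(len(s),np.percentile(s,[1,50,99],axis=0).round(3).tolist())
# face plane fit robust
X=np.c_[s[:,0],np.ones(len(s))]; y=s[:,1]; w=np.ones(len(s),bool)
for _ in range(8):
    f=np.linalg.lstsq(X[w],y[w],rcond=None)[0]; e=y-X@f; w=abs(e)<.006
print("face yaw",np.degrees(np.arctan(f[0])),"y at x=.475",f@[.475,1],w.sum())
E
```

```text
cam [0.157 0.162 1.721]
[[ 0.5663  0.0686]
 [ 0.5444 -0.0489]
 [ 0.3877 -0.0157]
 [ 0.4132  0.098 ]] centre [0.4779 0.0255]
edges [np.float64(0.156), np.float64(0.12), np.float64(0.16), np.float64(0.117)]
yaw -11.40706519238804
0.14 [0.4716 0.0273] yaw -12.39 ext [[-0.059, -0.011], [0.069, 0.01]]
0.165 [0.4738 0.0264] yaw -12.51 ext [[-0.043, -0.011], [0.047, 0.011]]
0.172 [0.4749 0.0261] yaw -13.92 ext [[-0.038, -0.011], [0.038, 0.01]]
1084 [[0.406, 0.016, 0.101], [0.47, 0.034, 0.139], [0.546, 0.064, 0.177]]
face yaw -12.317983802168804 y at x=.475 0.0339043103448991 943
```

Call:
move_arm(targets="0 0 0.66 0.0048; 0 0 0.66 0.0048; 0 0 0.66 0.0048; 0 0 0.66 0.0048; 0 0 0.66 0.0048", hand=0.2)

```text
time_s: 0.6
eef_pos: [0.1971, 0.5132, 0.2713]
orientation: [0.107, 0.994, -0.001, -0.0]
contact_force: [0.0, -0.0, 0.4]
grip_width: 0.0583
finger_force: 0.0
```

Call:
move_arm(targets="0.56 -0.97 0 0; 0.56 -0.97 0 0; 0.56 -0.97 0 0; 0.56 -0.97 0 0; 0.56 -0.97 0 0")

```text
time_s: 1.1
eef_pos: [0.2535, 0.4155, 0.2709]
orientation: [0.108, 0.994, -0.0, -0.0]
contact_force: [-0.6, 0.4, 0.2]
grip_width: 0.0559
finger_force: 0.0
```

Call:
move_arm(targets="0.56 -0.97 0 0; 0.56 -0.97 0 0; 0.56 -0.97 0 0; 0.56 -0.97 0 0; 0.56 -0.97 0 0")

```text
time_s: 1.6
eef_pos: [0.3094, 0.3184, 0.271]
orientation: [0.108, 0.994, -0.0, -0.0]
contact_force: [0.4, 0.5, 0.5]
grip_width: 0.0562
finger_force: 0.0
```

Call:
move_arm(targets="0.56 -0.97 0 0; 0.56 -0.97 0 0; 0.56 -0.97 0 0; 0.56 -0.97 0 0; 0.56 -0.97 0 0")

```text
time_s: 2.1
eef_pos: [0.3654, 0.2215, 0.271]
orientation: [0.108, 0.994, -0.0, -0.0]
contact_force: [0.0, -0.3, -0.1]
grip_width: 0.0564
finger_force: 0.0
```

Call:
move_arm(targets="0.2 -0.97 0 0; 0.2 -0.97 0 0; 0.2 -0.97 0 0; 0.2 -0.97 0 0; 0.2 -0.97 0 0")

```text
time_s: 2.6
eef_pos: [0.3851, 0.1246, 0.271]
orientation: [0.108, 0.994, -0.0, -0.0]
contact_force: [1.1, 0.1, 0.4]
grip_width: 0.056
finger_force: 0.0
```

Call:
move_arm(targets="0.28 -0.85 0 0; 0.28 -0.85 0 0; 0.28 -0.85 0 0; 0.28 -0.85 0 0; 0.29 -0.86 0 0")

```text
time_s: 3.1
eef_pos: [0.4133, 0.0395, 0.271]
orientation: [0.108, 0.994, 0.0, -0.0]
contact_force: [0.2, -0.2, -0.9]
grip_width: 0.0564
finger_force: 0.0
```

Call:
move_arm(targets="0 0 -0.8 0; 0 0 -0.8 0; 0 0 -0.8 0; 0 0 -0.8 0; 0 0 -0.8 0")

```text
time_s: 3.6
eef_pos: [0.4131, 0.0402, 0.1903]
orientation: [0.108, 0.994, 0.0, -0.0]
contact_force: [0.0, -1.1, 0.4]
grip_width: 0.0563
finger_force: 0.0
```

```bash
python3 - <<'E'
from h import *
p,d=vision.camera("top"); np.save("top1.npy",d)
s,ds=vision.camera("side")
a=cv2.resize(p[170:270,290:400],None,fx=4,fy=4,interpolation=cv2.INTER_CUBIC); b=cv2.resize(s[130:230,285:385],None,fx=4,fy=4,interpolation=cv2.INTER_CUBIC)
cv2.imwrite("pics/c1.png",np.hstack([a[:400,:400],b])); print(robot.get_state()["eef_pos"])
E
```

```text
[0.41166304 0.04030272 0.18861092]
```

View pics/c1.png

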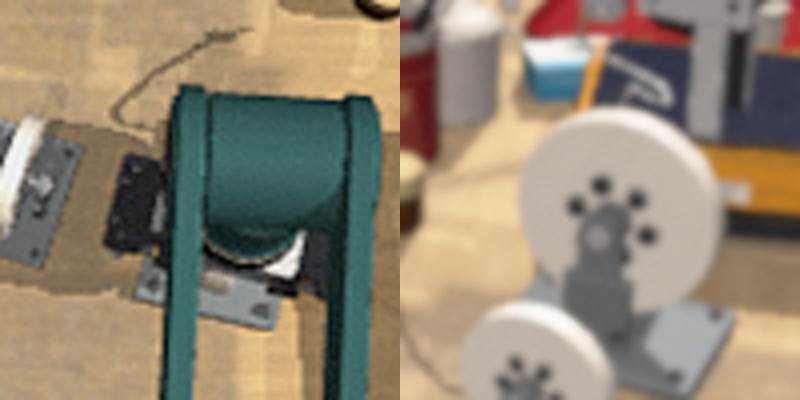

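The left half shows the arm covering the wheel. On the right, a finger hangs just above the robot-side rim at crop px (710,100), clear of the wheel. I'll descend and grip there.

Call:
move_arm(targets="0 0 -0.9 0; 0 0 -0.9 0; 0 0 -0.9 0; 0 0 -0.9 0; 0 0 -0.9 0")

```text
time_s: 4.2
eef_pos: [0.4139, 0.0402, 0.1017]
orientation: [0.108, 0.994, 0.0, 0.001]
contact_force: [0.5, 0.1, -0.8]
grip_width: 0.0563
finger_force: 0.0
```

Call:
move_arm(targets="0 0 0 0; 0 0 0 0; 0 0 0 0; 0 0 0 0; 0 0 0 0", hand=-1, force=15)

```text
time_s: 4.7
eef_pos: [0.4136, 0.0368, 0.1028]
orientation: [0.108, 0.994, -0.004, 0.001]
contact_force: [-2.1, -8.9, 2.4]
grip_width: 0.0219
finger_force: 15.0
```

```bash
python3 - <<'E'
from bench import robot
print(robot.get_state())
E
```

```text
{'time_s': 4.7, 'qpos': array([-0.04112458, -0.17557032,  1.82824942, -0.00804256,  1.48799732,
       -1.39447566]), 'joint_velocities': array([-0.00662944, -0.0017552 ,  0.00168077,  0.01713557, -0.00355023,
       -0.00066191]), 'joint_efforts': array([  3.39479372, -20.38615823, -28.50360811,   2.47061133,
        -0.45363972,  -0.05040902]), 'eef_pos': array([0.4136478 , 0.03681452, 0.10283207]), 'orientation': array([ 1.08178877e-01,  9.94123262e-01, -3.96754942e-03,  7.27767811e-04]), 'contact_force': array([-2.05173196, -8.87591227,  2.41760262]), 'wrist_torque': array([-1.21199747,  0.35391708, -0.05668335]), 'finger_force': 14.996783137321472, 'grip_width': 0.021915874176066476}
```

```bash
cat > steps.py <<'E'
import numpy as np,sys
r,yaw=.0666,np.radians(-12.4)
def rows(a,b,st):
    th=np.radians(np.arange(a,b+np.sign(st)*.01,st)); P=np.c_[r*np.sin(th)*np.cos(yaw),r*np.sin(th)*np.sin(yaw),r*np.cos(th)]
    Q=np.round((P-P[0])/.02,2); D=np.diff(Q,axis=0)
    for i in range(0,len(D),5): print("; ".join("%.2f %.2f %.2f 0"%tuple(x) for x in D[i:i+5]))
if __name__=="__main__": rows(*map(float,sys.argv[1:]))
E
python3 steps.py -75 75 5
```

```text
0.09 -0.02 0.28 0; 0.10 -0.02 0.27 0; 0.13 -0.03 0.25 0; 0.16 -0.03 0.25 0; 0.17 -0.04 0.23 0
0.19 -0.05 0.21 0; 0.21 -0.04 0.20 0; 0.23 -0.05 0.18 0; 0.24 -0.05 0.15 0; 0.25 -0.06 0.14 0
0.26 -0.06 0.11 0; 0.27 -0.06 0.08 0; 0.28 -0.06 0.07 0; 0.28 -0.06 0.04 0; 0.28 -0.06 0.01 0
0.28 -0.06 -0.01 0; 0.29 -0.06 -0.04 0; 0.27 -0.07 -0.07 0; 0.27 -0.06 -0.08 0; 0.27 -0.05 -0.11 0
0.25 -0.06 -0.14 0; 0.24 -0.05 -0.15 0; 0.22 -0.05 -0.18 0; 0.21 -0.05 -0.20 0; 0.19 -0.04 -0.21 0
0.18 -0.04 -0.23 0; 0.15 -0.03 -0.25 0; 0.13 -0.03 -0.25 0; 0.11 -0.02 -0.27 0; 0.08 -0.02 -0.28 0
```

Call:
move_arm(targets="-0.03 -0.17 0.05 0; 0 0 0 0; 0 0 0 0", force=20)

```text
time_s: 5.0
eef_pos: [0.4137, 0.0369, 0.103]
orientation: [0.108, 0.994, 0.0, 0.001]
contact_force: [2.6, 1.0, -1.4]
grip_width: 0.0223
finger_force: 20.0
```

Call:
move_arm(targets="0.09 -0.02 0.28 0; 0.10 -0.02 0.27 0; 0.13 -0.03 0.25 0; 0.16 -0.03 0.25 0; 0.17 -0.04 0.23 0")

```text
time_s: 5.5
eef_pos: [0.4248, 0.0344, 0.1277]
orientation: [0.108, 0.994, 0.0, -0.002]
contact_force: [-0.5, 2.1, -10.1]
grip_width: 0.0218
finger_force: 20.0
```

```bash
cat > w.py <<'E'
from bench import robot
import numpy as np
s=robot.get_state(); p=s["eef_pos"]; F=s["contact_force"]; T=s["wrist_torque"]; ya=np.radians(-12.4)
u=np.array([np.cos(ya),np.sin(ya),0]); v=np.array([-u[1],u[0],0]); A=np.array([.4765,.0222,.105])
g=p+[0,0,.019]-A; th=np.degrees(np.arctan2(g@u,g[2])); r=np.hypot(g@u,g[2])
M=np.cross(g-[0,0,.019],F)@v  # about +v: rotation x<-z i.e. top toward +x
print("t%.1f th%.2f r%.4f Fu%.1f Fv%.1f Fz%.1f | M@grasp %.3f Ty %.3f Tu %.3f"%(s["time_s"],th,r,F@u,F@v,F[2],-np.cross(g,F)@v,-T@v,T@u),p.round(4))
E
python3 w.py
```

```text
t5.5 th-51.92 r0.0675 Fu-1.0 Fv1.9 Fz-10.1 | M@grasp 0.578 Ty -0.379 Tu 0.297 [0.4248 0.0344 0.1277]
```

Call:
move_arm(targets="0.19 -0.05 0.21 0; 0.21 -0.04 0.20 0; 0.23 -0.05 0.18 0")

```text
time_s: 5.8
eef_pos: [0.4384, 0.0315, 0.1403]
orientation: [0.108, 0.994, 0.0, -0.001]
contact_force: [-1.4, 3.6, -8.4]
grip_width: 0.0222
finger_force: 20.0
```

```bash
python3 w.py
```

```text
t5.8 th-35.87 r0.0669 Fu-2.2 Fv3.2 Fz-8.4 | M@grasp 0.445 Ty -0.740 Tu 0.410 [0.4384 0.0315 0.1403]
```

Call:
move_arm(targets="0.24 -0.05 0.15 0; 0.25 -0.06 0.14 0; 0.26 -0.06 0.11 0")

```text
time_s: 6.1
eef_pos: [0.4536, 0.0282, 0.1482]
orientation: [0.108, 0.994, 0.0, -0.0]
contact_force: [-3.3, 4.8, -7.0]
grip_width: 0.022
finger_force: 20.0
```

```bash
python3 w.py
```

```text
t6.1 th-20.82 r0.0666 Fu-4.3 Fv3.9 Fz-7.0 | M@grasp 0.432 Ty -1.015 Tu 0.599 [0.4536 0.0282 0.1482]
```

Call:
move_arm(targets="0.27 -0.06 0.08 0; 0.28 -0.06 0.07 0; 0.28 -0.06 0.04 0; 0.28 -0.06 0.01 0")

```text
time_s: 6.5
eef_pos: [0.4756, 0.0233, 0.1527]
orientation: [0.108, 0.994, 0.0, -0.001]
contact_force: [-5.6, 3.8, -4.1]
grip_width: 0.022
finger_force: 20.0
```

```bash
python3 w.py
```

```text
t6.5 th-0.96 r0.0667 Fu-6.3 Fv2.5 Fz-4.1 | M@grasp 0.424 Ty -1.281 Tu 0.500 [0.4756 0.0233 0.1527]
```

Call:
move_arm(targets="0.28 -0.06 -0.01 0; 0.29 -0.06 -0.04 0; 0.27 -0.07 -0.07 0")

```text
time_s: 6.8
eef_pos: [0.493, 0.0196, 0.1512]
orientation: [0.108, 0.994, 0.0, 0.0]
contact_force: [-4.3, 4.6, -0.0]
grip_width: 0.0218
finger_force: 20.0
```

```bash
python3 w.py
```

```text
t6.8 th14.36 r0.0673 Fu-5.2 Fv3.6 Fz-0.0 | M@grasp 0.340 Ty -1.265 Tu 0.630 [0.493  0.0196 0.1512]
```

Call:
move_arm(targets="0.27 -0.06 -0.08 0; 0.27 -0.05 -0.11 0; 0.25 -0.06 -0.14 0; 0.24 -0.05 -0.15 0")

```text
time_s: 7.2
eef_pos: [0.5147, 0.0149, 0.1428]
orientation: [0.108, 0.994, 0.0, 0.002]
contact_force: [-5.3, 3.8, 1.3]
grip_width: 0.0217
finger_force: 20.0
```

```bash
python3 w.py
```

```text
t7.2 th34.41 r0.0689 Fu-6.0 Fv2.6 Fz1.3 | M@grasp 0.390 Ty -1.115 Tu 0.488 [0.5147 0.0149 0.1428]
```

Call:
move_arm(targets="0.22 -0.05 -0.18 0; 0.21 -0.05 -0.20 0; 0.19 -0.04 -0.21 0; 0.18 -0.04 -0.23 0")

```text
time_s: 7.6
eef_pos: [0.5324, 0.011, 0.1267]
orientation: [0.108, 0.994, 0.0, 0.004]
contact_force: [-0.0, 4.6, 5.8]
grip_width: 0.0221
finger_force: 20.0
```

```bash
python3 w.py
```

```text
t7.6 th54.49 r0.0700 Fu-1.0 Fv4.5 Fz5.8 | M@grasp 0.373 Ty -0.510 Tu 0.569 [0.5324 0.011  0.1267]
```

Call:
move_arm(targets="0.15 -0.03 -0.25 0; 0.13 -0.03 -0.25 0; 0.11 -0.02 -0.27 0; 0.08 -0.02 -0.28 0")

```text
time_s: 8.0
eef_pos: [0.543, 0.0087, 0.1062]
orientation: [0.108, 0.994, 0.0, 0.006]
contact_force: [1.6, 3.3, 6.9]
grip_width: 0.0215
finger_force: 20.0
```

```bash
python3 w.py
```

```text
t8.0 th73.38 r0.0708 Fu0.8 Fv3.6 Fz6.9 | M@grasp 0.451 Ty -0.152 Tu 0.521 [0.543  0.0087 0.1062]
```

```bash
python3 steps.py 75 -75 -12.5
```

```text
-0.26 0.06 0.68 0; -0.39 0.08 0.60 0; -0.51 0.12 0.50 0; -0.61 0.13 0.38 0; -0.67 0.15 0.23 0
-0.70 0.15 0.08 0; -0.71 0.16 -0.08 0; -0.67 0.14 -0.23 0; -0.60 0.14 -0.38 0; -0.51 0.11 -0.50 0
-0.40 0.08 -0.60 0; -0.25 0.06 -0.68 0
```

Call:
move_arm(targets="0 0 0 0; 0 0 0 0; 0.06 0.05 0 0", hand=0.2)

```text
time_s: 8.3
eef_pos: [0.5401, 0.0094, 0.1027]
orientation: [0.108, 0.994, -0.001, 0.001]
contact_force: [-0.2, 0.1, -0.2]
grip_width: 0.0426
finger_force: 0.0
```

```bash
python3 w.py
```

```text
t8.3 th75.53 r0.0670 Fu-0.2 Fv0.0 Fz-0.2 | M@grasp -0.009 Ty -0.015 Tu 0.070 [0.5401 0.0094 0.1027]
```

Call:
move_arm(targets="-0.26 0.06 0.68 0; -0.39 0.08 0.60 0; -0.51 0.12 0.50 0; -0.61 0.13 0.38 0; -0.67 0.15 0.23 0")

```text
time_s: 8.8
eef_pos: [0.4905, 0.0212, 0.1525]
orientation: [0.108, 0.994, 0.0, 0.001]
contact_force: [-0.5, -0.3, 0.5]
grip_width: 0.0562
finger_force: 0.0
```

Call:
move_arm(targets="-0.70 0.15 0.08 0; -0.71 0.16 -0.08 0; -0.67 0.14 -0.23 0; -0.60 0.14 -0.38 0; -0.51 0.11 -0.50 0")

```text
time_s: 9.3
eef_pos: [0.4265, 0.0353, 0.1296]
orientation: [0.108, 0.994, 0.0, 0.002]
contact_force: [-0.1, 0.2, 0.8]
grip_width: 0.0562
finger_force: 0.0
```

Call:
move_arm(targets="-0.40 0.08 -0.60 0; -0.25 0.06 -0.68 0; 0 0 0 0")

```text
time_s: 9.6
eef_pos: [0.4119, 0.0381, 0.1017]
orientation: [0.108, 0.994, -0.0, -0.001]
contact_force: [-0.3, -0.4, 0.1]
grip_width: 0.0562
finger_force: 0.0
```

Call:
move_arm(targets="0 0 0 0; 0 0 0 0; 0 0 0 0; 0 0 0 0", hand=-1, force=20)

```text
time_s: 10.0
eef_pos: [0.4146, 0.0378, 0.1032]
orientation: [0.108, 0.994, 0.0, 0.001]
contact_force: [-0.2, 0.8, 0.2]
grip_width: 0.0276
finger_force: 0.0
```

```bash
python3 w.py
```

```text
t10.0 th-74.95 r0.0661 Fu-0.4 Fv0.7 Fz0.2 | M@grasp -0.007 Ty -0.005 Tu 0.046 [0.4146 0.0378 0.1032]
```

Call:
move_arm(targets="0 0 0 0; 0 0 0 0; 0 0 0 0")

```text
time_s: 10.3
eef_pos: [0.4143, 0.0368, 0.1029]
orientation: [0.108, 0.994, -0.001, 0.0]
contact_force: [-0.7, -6.0, 2.8]
grip_width: 0.0219
finger_force: 20.0
```

```bash
python3 w.py
```

```text
t10.3 th-75.17 r0.0661 Fu0.6 Fv-6.0 Fz2.8 | M@grasp -0.189 Ty -0.038 Tu -0.639 [0.4143 0.0368 0.1029]
```

Call:
move_arm(targets="0.09 -0.02 0.28 0; 0.10 -0.02 0.27 0; 0.13 -0.03 0.25 0; 0.16 -0.03 0.25 0")

```text
time_s: 10.7
eef_pos: [0.4219, 0.0351, 0.1216]
orientation: [0.108, 0.994, -0.001, -0.003]
contact_force: [-1.0, -4.8, -8.0]
grip_width: 0.022
finger_force: 20.0
```

```bash
python3 w.py
```

```text
t10.7 th-57.58 r0.0665 Fu0.1 Fv-4.9 Fz-8.0 | M@grasp 0.448 Ty -0.275 Tu -0.743 [0.4219 0.0351 0.1216]
```

Call:
move_arm(targets="0.17 -0.04 0.23 0; 0.19 -0.05 0.21 0; 0.21 -0.04 0.20 0")

```text
time_s: 11.0
eef_pos: [0.4328, 0.0327, 0.1343]
orientation: [0.108, 0.994, -0.001, -0.004]
contact_force: [-2.4, -4.8, -9.2]
grip_width: 0.0216
finger_force: 20.0
```

```bash
python3 w.py
```

```text
t11.0 th-42.98 r0.0660 Fu-1.3 Fv-5.2 Fz-9.2 | M@grasp 0.476 Ty -0.580 Tu -0.775 [0.4328 0.0327 0.1343]
```

Call:
move_arm(targets="0.23 -0.05 0.18 0; 0.24 -0.05 0.15 0; 0.25 -0.06 0.14 0; 0.26 -0.06 0.11 0")

```text
time_s: 11.4
eef_pos: [0.4509, 0.0288, 0.1454]
orientation: [0.108, 0.994, -0.0, -0.006]
contact_force: [-6.6, -4.4, -6.9]
grip_width: 0.0221
finger_force: 20.0
```

```bash
python3 w.py
```

```text
t11.4 th-23.97 r0.0650 Fu-5.5 Fv-5.7 Fz-6.9 | M@grasp 0.510 Ty -1.342 Tu -0.685 [0.4509 0.0288 0.1454]
```

Call:
move_arm(targets="0.27 -0.06 0.08 0; 0.28 -0.06 0.07 0; 0.28 -0.06 0.04 0; 0.28 -0.06 0.01 0")

```text
time_s: 11.8
eef_pos: [0.4723, 0.0242, 0.15]
orientation: [0.108, 0.994, -0.0, -0.007]
contact_force: [-11.0, -3.7, -2.3]
grip_width: 0.022
finger_force: 20.0
```

```bash
python3 w.py
```

```text
t11.8 th-4.07 r0.0642 Fu-10.0 Fv-6.0 Fz-2.3 | M@grasp 0.648 Ty -2.014 Tu -0.839 [0.4723 0.0242 0.15  ]
```

Call:
move_arm(targets="0.28 -0.06 -0.01 0; 0.29 -0.06 -0.04 0; 0.27 -0.07 -0.07 0")

```text
time_s: 12.1
eef_pos: [0.4898, 0.0204, 0.149]
orientation: [0.108, 0.994, -0.0, -0.005]
contact_force: [-10.3, -2.7, 2.8]
grip_width: 0.0214
finger_force: 20.0
```

```bash
python3 w.py
```

```text
t12.1 th11.95 r0.0644 Fu-9.4 Fv-4.8 Fz2.8 | M@grasp 0.633 Ty -2.100 Tu -0.787 [0.4898 0.0204 0.149 ]
```

Call:
move_arm(targets="0.27 -0.06 -0.08 0; 0.27 -0.05 -0.11 0; 0.25 -0.06 -0.14 0; 0.24 -0.05 -0.15 0")

```text
time_s: 12.5
eef_pos: [0.5121, 0.0155, 0.1415]
orientation: [0.108, 0.994, -0.001, -0.003]
contact_force: [-9.7, -3.6, 7.0]
grip_width: 0.0219
finger_force: 20.0
```

```bash
python3 w.py
```

```text
t12.5 th33.15 r0.0663 Fu-8.7 Fv-5.6 Fz7.0 | M@grasp 0.737 Ty -1.828 Tu -0.905 [0.5121 0.0155 0.1415]
```

Call:
move_arm(targets="0.22 -0.05 -0.18 0; 0.21 -0.05 -0.20 0; 0.19 -0.04 -0.21 0; 0.18 -0.04 -0.23 0")

```text
time_s: 12.9
eef_pos: [0.5307, 0.0115, 0.1271]
orientation: [0.108, 0.994, -0.001, 0.001]
contact_force: [-5.5, -4.8, 10.8]
grip_width: 0.0215
finger_force: 20.0
```

```bash
python3 w.py
```

```text
t12.9 th53.35 r0.0689 Fu-4.3 Fv-5.9 Fz10.8 | M@grasp 0.772 Ty -1.163 Tu -0.879 [0.5307 0.0115 0.1271]
```

Call:
move_arm(targets="0.15 -0.03 -0.25 0; 0.13 -0.03 -0.25 0; 0.11 -0.02 -0.27 0; 0.08 -0.02 -0.28 0")

```text
time_s: 13.3
eef_pos: [0.5428, 0.0088, 0.1077]
orientation: [0.108, 0.994, -0.001, 0.004]
contact_force: [-1.7, -5.2, 12.2]
grip_width: 0.0218
finger_force: 20.0
```

```bash
python3 w.py
```

```text
t13.3 th72.21 r0.0711 Fu-0.6 Fv-5.4 Fz12.2 | M@grasp 0.840 Ty -0.381 Tu -0.919 [0.5428 0.0088 0.1077]
```

```bash
cat > fit.py <<'E'
import numpy as np
from scipy.optimize import least_squares as LS
# eef, F, stroke
R=[[.4137,.0369,.1030,0,0,0,0],[.4248,.0344,.1277,-.5,2.1,-10.1,0],[.4384,.0315,.1403,-1.4,3.6,-8.4,0],[.4536,.0282,.1482,-3.3,4.8,-7,0],[.4756,.0233,.1527,-5.6,3.8,-4.1,0],[.493,.0196,.1512,-4.3,4.6,0,0],[.5147,.0149,.1428,-5.3,3.8,1.3,0],[.5324,.011,.1267,0,4.6,5.8,0],[.543,.0087,.1062,1.6,3.3,6.9,0],
[.4143,.0368,.1029,0,0,0,1],[.4219,.0351,.1216,-1,-4.8,-8,1],[.4328,.0327,.1343,-2.4,-4.8,-9.2,1],[.4509,.0288,.1454,-6.6,-4.4,-6.9,1],[.4723,.0242,.15,-11,-3.7,-2.3,1],[.4898,.0204,.149,-10.3,-2.7,2.8,1],[.5121,.0155,.1415,-9.7,-3.6,7,1],[.5307,.0115,.1271,-5.5,-4.8,10.8,1],[.5428,.0088,.1077,-1.7,-5.2,12.2,1]]
R=np.array(R); ya=np.radians(-12.4); u=np.array([np.cos(ya),np.sin(ya),0])
g=R[:,:3]-[.4765,.0222,.086]; X=g@u; Z=g[:,2]; Fu=R[:,3:6]@u; Fz=R[:,5]; k=R[:,6].astype(int)
f=LS(lambda p:np.hypot(X-p[0],Z-p[1])-np.array([p[2],p[3]])[k],[0,0,.067,.067]); print("circle",f.x.round(4),(f.fun*1e3).round(1))
for cx,cz in((0,0),(.0015,0),(f.x[0],f.x[1])):
    x,z=X-cx,Z-cz; th=np.arctan2(x,z); off=(th[8]-th[9]); al=th-th[0]; al[9:]=th[9:]-th[0]+off
    M=-(z*Fu-x*Fz)
    m=np.ones(18,bool); m[[0,9]]=0
    for tag,mm in(("all",m),):
        A=np.c_[np.ones(18),np.sin(al),np.cos(al)]; s,res,_,_=np.linalg.lstsq(A[mm],M[mm],rcond=None)
        # load a*sin(heavy clock angle h): torque needed to lift = W*(-sin h)?
        amp=np.hypot(s[1],s[2]); ph=np.degrees(np.arctan2(s[2],s[1]))
        print(np.round([cx,cz],4),"c %.3f amp %.3f ph %.1f"%(s[0],amp,ph),"al_end %.1f"%np.degrees(al[-1]),"rms",np.std((M-A@s)[mm]).round(3)); print(np.c_[np.degrees(al),M,A@s].round(2)[mm].T.tolist()[0:3])
E
python3 fit.py
```

```text
circle [ 0.0019 -0.0044  0.0711  0.0697] [-1.3  0.7  0.6  0.2  0.1  0.   0.4  0.1 -0.7 -0.5  0.8  0.9  0.2 -0.9
 -1.3 -0.6  0.4  1.1]
[0 0] c 0.566 amp 0.211 ph 158.1 al_end 296.0 rms 0.034
[[23.37, 39.4, 54.41, 74.27, 89.58, 109.62, 129.71, 148.65, 166.24, 180.9, 199.86, 219.79, 235.82, 256.96, 277.18, 296.05], [0.58, 0.45, 0.43, 0.42, 0.34, 0.39, 0.37, 0.45, 0.45, 0.48, 0.51, 0.65, 0.63, 0.74, 0.77, 0.84], [0.56, 0.5, 0.45, 0.4, 0.37, 0.35, 0.36, 0.4, 0.44, 0.49, 0.56, 0.63, 0.68, 0.74, 0.77, 0.78]]
[0.0015 0.    ] c 0.566 amp 0.205 ph 158.3 al_end 296.0 rms 0.03
[[22.92, 38.7, 53.54, 73.31, 88.65, 108.9, 129.3, 148.62, 165.85, 180.26, 198.95, 218.74, 234.8, 256.15, 276.72, 295.96], [0.59, 0.46, 0.44, 0.43, 0.34, 0.39, 0.36, 0.44, 0.46, 0.49, 0.52, 0.65, 0.63, 0.73, 0.76, 0.82], [0.56, 0.51, 0.46, 0.41, 0.38, 0.36, 0.37, 0.4, 0.45, 0.49, 0.56, 0.63, 0.68, 0.73, 0.76, 0.77]]
[ 0.0019 -0.0044] c 0.594 amp 0.214 ph 164.5 al_end 282.0 rms 0.028
[[22.09, 37.12, 51.13, 69.69, 84.1, 103.25, 122.81, 141.65, 158.3, 172.08, 189.77, 208.32, 223.36, 243.49, 263.22, 282.03], [0.6, 0.47, 0.46, 0.46, 0.36, 0.41, 0.36, 0.43, 0.46, 0.5, 0.55, 0.7, 0.67, 0.76, 0.77, 0.82], [0.57, 0.51, 0.47, 0.42, 0.39, 0.38, 0.39, 0.42, 0.46, 0.51, 0.57, 0.64, 0.69, 0.75, 0.79, 0.81]]
```

The fit is clean: c = 0.57, amplitude 0.21 N m, and the heavy side is now about level on the stand's -x side. I'll sweep back about 95° and beyond in the same grip. Forward and backward readings together cancel the drag.

```bash
python3 steps.py 75 -65 -5
```

```text
-0.09 0.02 0.28 0; -0.10 0.02 0.27 0; -0.13 0.03 0.25 0; -0.16 0.03 0.25 0; -0.17 0.04 0.23 0
-0.19 0.05 0.21 0; -0.21 0.04 0.20 0; -0.23 0.05 0.18 0; -0.24 0.05 0.15 0; -0.25 0.06 0.14 0
-0.26 0.06 0.11 0; -0.27 0.06 0.08 0; -0.28 0.06 0.07 0; -0.28 0.06 0.04 0; -0.28 0.06 0.01 0
-0.28 0.06 -0.01 0; -0.29 0.06 -0.04 0; -0.27 0.07 -0.07 0; -0.27 0.06 -0.08 0; -0.27 0.05 -0.11 0
-0.25 0.06 -0.14 0; -0.24 0.05 -0.15 0; -0.22 0.05 -0.18 0; -0.21 0.05 -0.20 0; -0.19 0.04 -0.21 0
-0.18 0.04 -0.23 0; -0.15 0.03 -0.25 0; -0.13 0.03 -0.25 0
```

Call:
move_arm(targets="-0.09 0.02 0.28 0; -0.10 0.02 0.27 0; -0.13 0.03 0.25 0; -0.16 0.03 0.25 0")

```text
time_s: 13.7
eef_pos: [0.5315, 0.0113, 0.1238]
orientation: [0.108, 0.994, -0.001, 0.002]
contact_force: [1.7, -4.6, -5.4]
grip_width: 0.0219
finger_force: 20.0
```

```bash
python3 w.py
```

```text
t13.7 th55.99 r0.0676 Fu2.6 Fv-4.1 Fz-5.4 | M@grasp -0.399 Ty 0.638 Tu -0.596 [0.5315 0.0113 0.1238]
```

Call:
move_arm(targets="-0.17 0.04 0.23 0; -0.19 0.05 0.21 0; -0.21 0.04 0.20 0; -0.23 0.05 0.18 0")

```text
time_s: 14.1
eef_pos: [0.5148, 0.0149, 0.1395]
orientation: [0.108, 0.994, -0.001, 0.001]
contact_force: [2.6, -5.1, -7.1]
grip_width: 0.022
finger_force: 20.0
```

```bash
python3 w.py
```

```text
t14.1 th36.06 r0.0662 Fu3.6 Fv-4.4 Fz-7.1 | M@grasp -0.469 Ty 0.820 Tu -0.768 [0.5148 0.0149 0.1395]
```

Call:
move_arm(targets="-0.24 0.05 0.15 0; -0.25 0.06 0.14 0; -0.26 0.06 0.11 0; -0.27 0.06 0.08 0")

```text
time_s: 14.5
eef_pos: [0.4952, 0.0192, 0.1492]
orientation: [0.108, 0.994, -0.001, 0.002]
contact_force: [4.0, -6.1, -8.1]
grip_width: 0.0217
finger_force: 20.0
```

```bash
python3 w.py
```

```text
t14.5 th16.69 r0.0660 Fu5.2 Fv-5.2 Fz-8.1 | M@grasp -0.483 Ty 1.210 Tu -0.793 [0.4952 0.0192 0.1492]
```

Call:
move_arm(targets="-0.28 0.06 0.07 0; -0.28 0.06 0.04 0; -0.28 0.06 0.01 0")

```text
time_s: 14.8
eef_pos: [0.4797, 0.0225, 0.1523]
orientation: [0.108, 0.994, -0.001, 0.004]
contact_force: [6.9, -6.1, -7.6]
grip_width: 0.0221
finger_force: 20.0
```

```bash
python3 w.py
```

```text
t14.8 th2.68 r0.0664 Fu8.1 Fv-4.5 Fz-7.6 | M@grasp -0.558 Ty 1.699 Tu -0.860 [0.4797 0.0225 0.1523]
```

Call:
move_arm(targets="-0.28 0.06 -0.01 0; -0.28 0.06 -0.04 0; -0.28 0.06 -0.07 0")

```text
time_s: 15.1
eef_pos: [0.4648, 0.0258, 0.1519]
orientation: [0.108, 0.994, -0.001, 0.007]
contact_force: [8.7, -7.3, -1.4]
grip_width: 0.0215
finger_force: 20.0
```

```bash
python3 w.py
```

```text
t15.1 th-10.46 r0.0671 Fu10.1 Fv-5.2 Fz-1.4 | M@grasp -0.648 Ty 1.929 Tu -0.917 [0.4648 0.0258 0.1519]
```

Call:
move_arm(targets="-0.27 0.06 -0.08 0; -0.27 0.05 -0.11 0; -0.25 0.06 -0.14 0")

```text
time_s: 15.4
eef_pos: [0.4502, 0.029, 0.148]
orientation: [0.108, 0.994, -0.001, 0.009]
contact_force: [5.0, -7.3, 8.5]
grip_width: 0.0223
finger_force: 20.0
```

```bash
python3 w.py
```

```text
t15.4 th-23.67 r0.0677 Fu6.5 Fv-6.1 Fz8.5 | M@grasp -0.634 Ty 1.503 Tu -1.071 [0.4502 0.029  0.148 ]
```

Call:
move_arm(targets="-0.24 0.05 -0.15 0; -0.22 0.05 -0.18 0; -0.21 0.05 -0.20 0")

```text
time_s: 15.7
eef_pos: [0.4361, 0.032, 0.139]
orientation: [0.108, 0.994, -0.001, 0.008]
contact_force: [0.2, -5.6, 15.2]
grip_width: 0.0219
finger_force: 20.0
```

```bash
python3 w.py
```

```text
t15.7 th-38.12 r0.0674 Fu1.4 Fv-5.5 Fz15.2 | M@grasp -0.707 Ty 0.555 Tu -1.272 [0.4361 0.032  0.139 ]
```

Call:
move_arm(targets="-0.19 0.04 -0.21 0; -0.18 0.04 -0.23 0; -0.15 0.03 -0.25 0")

```text
time_s: 16.0
eef_pos: [0.4245, 0.0346, 0.1248]
orientation: [0.108, 0.994, -0.001, 0.006]
contact_force: [-3.2, -6.6, 14.2]
grip_width: 0.0219
finger_force: 20.0
```

```bash
python3 w.py
```

```text
t16.0 th-53.99 r0.0660 Fu-1.7 Fv-7.2 Fz14.2 | M@grasp -0.691 Ty 0.080 Tu -1.169 [0.4245 0.0346 0.1248]
```

Call:
move_arm(targets="0.15 -0.03 0.25 0; 0.18 -0.04 0.23 0; 0.19 -0.04 0.21 0")

```text
time_s: 16.3
eef_pos: [0.4291, 0.0335, 0.131]
orientation: [0.108, 0.994, -0.001, -0.003]
contact_force: [-2.1, -4.6, -7.7]
grip_width: 0.0215
finger_force: 20.0
```

```bash
python3 w.py
```

```text
t16.3 th-47.29 r0.0664 Fu-1.0 Fv-5.0 Fz-7.7 | M@grasp 0.424 Ty -0.435 Tu -0.761 [0.4291 0.0335 0.131 ]
```

Call:
move_arm(targets="0.21 -0.05 0.20 0; 0.22 -0.05 0.18 0; 0.24 -0.05 0.15 0")

```text
time_s: 16.6
eef_pos: [0.4412, 0.0309, 0.1409]
orientation: [0.108, 0.994, -0.001, -0.005]
contact_force: [-4.5, -4.4, -8.0]
grip_width: 0.0219
finger_force: 20.0
```

```bash
python3 w.py
```

```text
t16.6 th-33.51 r0.0658 Fu-3.4 Fv-5.3 Fz-8.0 | M@grasp 0.479 Ty -0.936 Tu -0.699 [0.4412 0.0309 0.1409]
```

Call:
move_arm(targets="0.25 -0.06 0.14 0; 0.27 -0.05 0.11 0; 0.27 -0.06 0.08 0")

```text
time_s: 16.9
eef_pos: [0.456, 0.0277, 0.1474]
orientation: [0.108, 0.994, -0.0, -0.006]
contact_force: [-7.9, -4.9, -4.9]
grip_width: 0.0219
finger_force: 20.0
```

```bash
python3 w.py
```

```text
t16.9 th-19.03 r0.0650 Fu-6.7 Fv-6.5 Fz-4.9 | M@grasp 0.514 Ty -1.600 Tu -0.772 [0.456  0.0277 0.1474]
```

Call:
move_arm(targets="0.28 -0.06 0.07 0; 0.28 -0.06 0.04 0; 0.28 -0.06 0.01 0")

```text
time_s: 17.2
eef_pos: [0.4723, 0.0241, 0.1502]
orientation: [0.108, 0.994, -0.0, -0.006]
contact_force: [-10.2, -2.2, -1.8]
grip_width: 0.0217
finger_force: 20.0
```

```bash
python3 w.py
```

```text
t17.2 th-3.99 r0.0644 Fu-9.5 Fv-4.4 Fz-1.8 | M@grasp 0.616 Ty -1.927 Tu -0.828 [0.4723 0.0241 0.1502]
```

Call:
move_arm(targets="0.28 -0.06 -0.01 0; 0.28 -0.06 -0.04 0; 0.28 -0.06 -0.07 0")

```text
time_s: 17.5
eef_pos: [0.4897, 0.0204, 0.1491]
orientation: [0.108, 0.994, -0.001, -0.005]
contact_force: [-10.6, -4.4, 2.2]
grip_width: 0.022
finger_force: 20.0
```

```bash
python3 w.py
```

```text
t17.5 th11.91 r0.0645 Fu-9.4 Fv-6.5 Fz2.2 | M@grasp 0.625 Ty -2.074 Tu -0.963 [0.4897 0.0204 0.1491]
```

```bash
cat > fit2.py <<'E'
import numpy as np
ya=np.radians(-12.4); u=np.array([np.cos(ya),np.sin(ya),0])
f=[[.4219,.0351,.1216,-1,-4.8,-8],[.4328,.0327,.1343,-2.4,-4.8,-9.2],[.4509,.0288,.1454,-6.6,-4.4,-6.9],[.4723,.0242,.15,-11,-3.7,-2.3],[.4898,.0204,.149,-10.3,-2.7,2.8],[.5121,.0155,.1415,-9.7,-3.6,7],[.5307,.0115,.1271,-5.5,-4.8,10.8],[.5428,.0088,.1077,-1.7,-5.2,12.2],
[.4291,.0335,.131,-2.1,-4.6,-7.7],[.4412,.0309,.1409,-4.5,-4.4,-8],[.456,.0277,.1474,-7.9,-4.9,-4.9],[.4723,.0241,.1502,-10.2,-2.2,-1.8],[.4897,.0204,.1491,-10.6,-4.4,2.2]]
b=[[.5315,.0113,.1238,1.7,-4.6,-5.4],[.5148,.0149,.1395,2.6,-5.1,-7.1],[.4952,.0192,.1492,4,-6.1,-8.1],[.4797,.0225,.1523,6.9,-6.1,-7.6],[.4648,.0258,.1519,8.7,-7.3,-1.4],[.4502,.029,.148,5,-7.3,8.5],[.4361,.032,.139,.2,-5.6,15.2],[.4245,.0346,.1248,-3.2,-6.6,14.2]]
R=np.array(f+b); d=np.r_[np.ones(len(f)),-np.ones(len(b))]
def go(cx,cz,free,m=slice(None)):
    g=R[:,:3]-[.4765,.0222,.086]; x=g@u-cx; z=g[:,2]-cz; Fu=R[:,3:6]@u; Fz=R[:,5]
    th=np.arctan2(x,z); M=-(z*Fu-x*Fz); A=np.c_[d,np.sin(th),np.cos(th)]
    if free: A=np.c_[A,-Fu,Fz]
    s=np.linalg.lstsq(A[m],M[m],rcond=None)[0]; amp=np.hypot(s[1],s[2]); z0=-np.degrees(np.arctan2(s[2],s[1]))
    print(cx,cz,free,"c %.3f amp %.3f zero at th=%.1f"%(s[0],amp,z0),s[3:].round(4),"rms %.3f"%np.std((M-A@s)[m]))
for c in((0,0),(.0015,0),(.0019,-.002),(.0019,-.0044)):
    go(*c,False); go(*c,True)
go(.0015,0,False,d>0)
go(.0015,0,False,d<0)
E
python3 fit2.py; python3 w.py
```

```text
0 0 False c 0.589 amp 0.211 zero at th=-6.3 [] rms 0.027
0 0 True c 0.588 amp 0.208 zero at th=-6.5 [0.0004 0.0011] rms 0.025
0.0015 0 False c 0.590 amp 0.208 zero at th=-7.8 [] rms 0.025
0.0015 0 True c 0.588 amp 0.208 zero at th=-7.6 [ 0.0005 -0.0005] rms 0.025
0.0019 -0.002 False c 0.600 amp 0.213 zero at th=-8.4 [] rms 0.027
0.0019 -0.002 True c 0.587 amp 0.212 zero at th=-7.7 [ 0.0026 -0.0009] rms 0.025
0.0019 -0.0044 False c 0.612 amp 0.220 zero at th=-8.6 [] rms 0.030
0.0019 -0.0044 True c 0.586 amp 0.217 zero at th=-7.4 [ 0.0051 -0.001 ] rms 0.025
0.0015 0 False c 0.619 amp 0.201 zero at th=1.9 [] rms 0.024
0.0015 0 False c 0.564 amp 0.212 zero at th=0.3 [] rms 0.025
t17.5 th11.91 r0.0645 Fu-9.4 Fv-6.5 Fz2.2 | M@grasp 0.625 Ty -2.074 Tu -0.963 [0.4897 0.0204 0.1491]
```

Residuals are at sensor-noise level, so more samples are what's needed. I'll run another sweep each way in this grip.

Call:
move_arm(targets="0.25 -0.16 -0.08 0; 0.27 -0.05 -0.11 0")

```text
time_s: 17.7
eef_pos: [0.5011, 0.0179, 0.1463]
orientation: [0.107, 0.994, 0.001, -0.004]
contact_force: [-9.0, 0.5, 5.2]
grip_width: 0.0217
finger_force: 20.0
```

Call:
move_arm(targets="0.25 -0.06 -0.14 0; 0.24 -0.05 -0.15 0")

```text
time_s: 17.9
eef_pos: [0.512, 0.0155, 0.1416]
orientation: [0.107, 0.994, 0.001, -0.002]
contact_force: [-8.0, 1.6, 7.1]
grip_width: 0.0215
finger_force: 20.0
```

Call:
move_arm(targets="0.22 -0.05 -0.18 0; 0.21 -0.05 -0.20 0")

```text
time_s: 18.1
eef_pos: [0.522, 0.0133, 0.1352]
orientation: [0.107, 0.994, 0.001, -0.0]
contact_force: [-5.4, 0.5, 9.4]
grip_width: 0.0219
finger_force: 20.0
```

Call:
move_arm(targets="0.19 -0.04 -0.21 0; 0.18 -0.04 -0.23 0")

```text
time_s: 18.3
eef_pos: [0.5306, 0.0115, 0.1272]
orientation: [0.107, 0.994, 0.001, 0.001]
contact_force: [-5.6, 0.0, 10.0]
grip_width: 0.0218
finger_force: 20.0
```

Call:
move_arm(targets="0.15 -0.03 -0.25 0; 0.13 -0.03 -0.25 0")

```text
time_s: 18.5
eef_pos: [0.5375, 0.01, 0.118]
orientation: [0.107, 0.994, 0.001, 0.003]
contact_force: [-3.0, -0.5, 11.0]
grip_width: 0.0222
finger_force: 20.0
```

Call:
move_arm(targets="-0.13 0.03 0.25 0; -0.15 0.03 0.25 0; -0.18 0.04 0.23 0")

```text
time_s: 18.8
eef_pos: [0.5276, 0.0121, 0.1289]
orientation: [0.108, 0.994, 0.001, 0.002]
contact_force: [5.3, 0.8, -5.1]
grip_width: 0.0216
finger_force: 20.0
```

Call:
move_arm(targets="-0.19 0.04 0.21 0; -0.21 0.05 0.20 0")

```text
time_s: 19.0
eef_pos: [0.5185, 0.0141, 0.1364]
orientation: [0.108, 0.994, 0.001, 0.0]
contact_force: [4.4, 2.5, -6.2]
grip_width: 0.0217
finger_force: 20.0
```

Call:
move_arm(targets="-0.22 0.05 0.18 0; -0.24 0.05 0.15 0")

```text
time_s: 19.2
eef_pos: [0.5088, 0.0162, 0.1425]
orientation: [0.107, 0.994, 0.001, -0.0]
contact_force: [5.0, 2.5, -7.1]
grip_width: 0.0218
finger_force: 20.0
```

Call:
move_arm(targets="-0.25 0.06 0.14 0; -0.27 0.05 0.11 0")

```text
time_s: 19.4
eef_pos: [0.4985, 0.0184, 0.1472]
orientation: [0.107, 0.994, 0.001, -0.0]
contact_force: [5.9, 2.7, -8.2]
grip_width: 0.0215
finger_force: 20.0
```

Call:
move_arm(targets="-0.27 0.06 0.08 0; -0.28 0.06 0.07 0")

```text
time_s: 19.6
eef_pos: [0.488, 0.0207, 0.1502]
orientation: [0.107, 0.994, 0.001, 0.001]
contact_force: [6.6, 1.9, -9.3]
grip_width: 0.0218
finger_force: 20.0
```

Call:
move_arm(targets="-0.28 0.06 0.04 0; -0.28 0.06 0.01 0")

```text
time_s: 19.8
eef_pos: [0.4776, 0.0229, 0.1516]
orientation: [0.107, 0.994, 0.001, 0.002]
contact_force: [8.7, 1.5, -7.9]
grip_width: 0.0221
finger_force: 20.0
```

Call:
move_arm(targets="-0.28 0.06 -0.01 0; -0.28 0.06 -0.04 0")

```text
time_s: 20.0
eef_pos: [0.4676, 0.0251, 0.1517]
orientation: [0.108, 0.994, 0.001, 0.004]
contact_force: [9.9, 1.5, -5.6]
grip_width: 0.0217
finger_force: 20.0
```

Call:
move_arm(targets="-0.28 0.06 -0.07 0; -0.27 0.06 -0.08 0")

```text
time_s: 20.2
eef_pos: [0.4577, 0.0273, 0.1501]
orientation: [0.108, 0.994, 0.001, 0.005]
contact_force: [11.2, 1.4, -0.4]
grip_width: 0.0217
finger_force: 20.0
```

Call:
move_arm(targets="-0.27 0.05 -0.11 0; -0.25 0.06 -0.14 0")

```text
time_s: 20.4
eef_pos: [0.4478, 0.0294, 0.1468]
orientation: [0.108, 0.994, 0.001, 0.006]
contact_force: [8.3, 0.6, 6.7]
grip_width: 0.0216
finger_force: 20.0
```

Call:
move_arm(targets="-0.24 0.05 -0.15 0; -0.22 0.05 -0.18 0")

```text
time_s: 20.6
eef_pos: [0.4383, 0.0315, 0.1415]
orientation: [0.108, 0.994, 0.001, 0.006]
contact_force: [4.6, 2.4, 11.1]
grip_width: 0.0219
finger_force: 20.0
```

Call:
move_arm(targets="-0.21 0.05 -0.20 0; -0.19 0.04 -0.21 0")

```text
time_s: 20.8
eef_pos: [0.4296, 0.0334, 0.1336]
orientation: [0.107, 0.994, 0.001, 0.005]
contact_force: [2.1, 2.7, 12.8]
grip_width: 0.0219
finger_force: 20.0
```

Call:
move_arm(targets="-0.18 0.04 -0.23 0; -0.15 0.03 -0.25 0")

```text
time_s: 21.0
eef_pos: [0.4223, 0.035, 0.1238]
orientation: [0.107, 0.994, 0.001, 0.004]
contact_force: [0.5, 2.4, 13.1]
grip_width: 0.0217
finger_force: 20.0
```

Call:
move_arm(targets="-0.13 0.03 -0.25 0; -0.10 0.03 -0.27 0")

```text
time_s: 21.2
eef_pos: [0.417, 0.0361, 0.113]
orientation: [0.107, 0.994, 0.001, 0.003]
contact_force: [-1.5, 1.5, 12.8]
grip_width: 0.0218
finger_force: 20.0
```

Call:
move_arm(targets="0.10 -0.03 0.27 0; 0.13 -0.03 0.25 0; 0.15 -0.03 0.25 0")

```text
time_s: 21.5
eef_pos: [0.4207, 0.0353, 0.1221]
orientation: [0.107, 0.994, 0.002, -0.003]
contact_force: [1.6, 3.7, -8.2]
grip_width: 0.0221
finger_force: 20.0
```

Call:
move_arm(targets="0.18 -0.04 0.23 0; 0.19 -0.04 0.21 0")

```text
time_s: 21.7
eef_pos: [0.4274, 0.0339, 0.1307]
orientation: [0.107, 0.994, 0.002, -0.004]
contact_force: [-0.8, 4.5, -6.7]
grip_width: 0.022
finger_force: 20.0
```

Call:
move_arm(targets="0.21 -0.05 0.20 0; 0.22 -0.05 0.18 0")

```text
time_s: 21.9
eef_pos: [0.4354, 0.0321, 0.1379]
orientation: [0.107, 0.994, 0.002, -0.005]
contact_force: [-1.8, 5.0, -7.0]
grip_width: 0.0221
finger_force: 20.0
```

Call:
move_arm(targets="0.24 -0.05 0.15 0; 0.25 -0.06 0.14 0")

```text
time_s: 22.1
eef_pos: [0.4444, 0.0301, 0.1434]
orientation: [0.107, 0.994, 0.002, -0.006]
contact_force: [-4.5, 5.6, -5.7]
grip_width: 0.0221
finger_force: 20.0
```

Call:
move_arm(targets="0.27 -0.05 0.11 0; 0.27 -0.06 0.08 0")

```text
time_s: 22.3
eef_pos: [0.4545, 0.0279, 0.1474]
orientation: [0.107, 0.994, 0.002, -0.007]
contact_force: [-6.5, 6.1, -3.9]
grip_width: 0.0218
finger_force: 20.0
```

Call:
move_arm(targets="0.28 -0.06 0.07 0; 0.28 -0.06 0.04 0")

```text
time_s: 22.5
eef_pos: [0.4654, 0.0256, 0.1497]
orientation: [0.107, 0.994, 0.002, -0.008]
contact_force: [-7.1, 6.1, -2.7]
grip_width: 0.0222
finger_force: 20.0
```

Call:
move_arm(targets="0.28 -0.06 0.01 0")

```text
time_s: 22.6
eef_pos: [0.471, 0.0244, 0.1503]
orientation: [0.107, 0.994, 0.002, -0.007]
contact_force: [-8.5, 5.9, -0.3]
grip_width: 0.022
finger_force: 20.0
```

```bash
cat > fit3.py <<'E'
exec(open("fit2.py").read().split("R=np.array(f+b)")[0])
f2=[[.5011,.0179,.1463,-9,.5,5.2],[.512,.0155,.1416,-8,1.6,7.1],[.522,.0133,.1352,-5.4,.5,9.4],[.5306,.0115,.1272,-5.6,0,10],[.5375,.01,.118,-3,-.5,11],[.4274,.0339,.1307,-.8,4.5,-6.7],[.4354,.0321,.1379,-1.8,5,-7],[.4444,.0301,.1434,-4.5,5.6,-5.7],[.4545,.0279,.1474,-6.5,6.1,-3.9],[.4654,.0256,.1497,-7.1,6.1,-2.7],[.471,.0244,.1503,-8.5,5.9,-.3]]
b2=[[.5276,.0121,.1289,5.3,.8,-5.1],[.5185,.0141,.1364,4.4,2.5,-6.2],[.5088,.0162,.1425,5,2.5,-7.1],[.4985,.0184,.1472,5.9,2.7,-8.2],[.488,.0207,.1502,6.6,1.9,-9.3],[.4776,.0229,.1516,8.7,1.5,-7.9],[.4676,.0251,.1517,9.9,1.5,-5.6],[.4577,.0273,.1501,11.2,1.4,-.4],[.4478,.0294,.1468,8.3,.6,6.7],[.4383,.0315,.1415,4.6,2.4,11.1],[.4296,.0334,.1336,2.1,2.7,12.8],[.4223,.035,.1238,.5,2.4,13.1],[.417,.0361,.113,-1.5,1.5,12.8]]
def fit(f,b,cols,cx=.0015,cz=0,pr=""):
    R=np.array(f+b); d=np.r_[np.ones(len(f)),-np.ones(len(b))]
    g=R[:,:3]-[.4765,.0222,.086]; x=g@u-cx; z=g[:,2]-cz; Fu=R[:,3:6]@u; Fz=R[:,5]
    th=np.arctan2(x,z); M=-(z*Fu-x*Fz); A=np.c_[d,np.sin(th),np.cos(th)]
    if "c" in cols: A=np.c_[A,-Fu,Fz]
    if "b" in cols: A=np.c_[A,np.ones(len(d))]
    s=np.linalg.lstsq(A,M,rcond=None)[0]; e=M-A@s; C=np.linalg.inv(A.T@A)*e.var()*len(d)/(len(d)-A.shape[1])
    print(pr,cols,"c %.3f amp %.3f zero %.1f +- %.1f"%(s[0],np.hypot(s[1],s[2]),-np.degrees(np.arctan2(s[2],s[1])),np.degrees(C[2,2]**.5/np.hypot(s[1],s[2]))),s[3:].round(4),"rms %.3f"%e.std())
for cols in("","c","b","cb"):
    fit(f,b,cols,pr="old"); fit(f2,b2,cols,pr="new"); fit(f+f2,b+b2,cols,pr="all")
E
python3 fit3.py
```

```text
old  c 0.590 amp 0.208 zero -7.8 +- 2.1 [] rms 0.025
new  c 0.583 amp 0.193 zero -6.6 +- 2.2 [] rms 0.028
all  c 0.586 amp 0.199 zero -7.3 +- 1.5 [] rms 0.027
old c c 0.588 amp 0.208 zero -7.6 +- 2.2 [ 0.0005 -0.0005] rms 0.025
new c c 0.567 amp 0.193 zero -6.2 +- 2.1 [ 0.0031 -0.0015] rms 0.025
all c c 0.577 amp 0.199 zero -6.9 +- 1.5 [ 0.0017 -0.001 ] rms 0.026
old b c 0.590 amp 0.205 zero 1.0 +- 8.8 [0.0271] rms 0.025
new b c 0.583 amp 0.207 zero -22.8 +- 9.2 [-0.0489] rms 0.026
all b c 0.586 amp 0.200 zero -10.0 +- 6.7 [-0.0079] rms 0.027
old cb c 0.579 amp 0.207 zero 8.1 +- 10.6 [ 0.0019 -0.0011  0.047 ] rms 0.023
new cb c 0.566 amp 0.205 zero -20.2 +- 11.4 [ 0.0032 -0.0009 -0.0419] rms 0.024
all cb c 0.576 amp 0.198 zero -3.0 +- 7.8 [ 0.0019 -0.0011  0.0115] rms 0.026
```

Call:
move_arm(targets="-0.05 0.04 0 0; -0.05 0.03 0 0; 0 0 0 0; 0 0 0 0")

```text
time_s: 23.0
eef_pos: [0.472, 0.0241, 0.1504]
orientation: [0.108, 0.994, 0.0, -0.003]
contact_force: [-4.5, 4.3, -6.6]
grip_width: 0.0219
finger_force: 20.0
```

```bash
python3 w.py
```

```text
t23.0 th-4.24 r0.0646 Fu-5.3 Fv3.2 Fz-6.6 | M@grasp 0.373 Ty -1.223 Tu 0.523 [0.472  0.0241 0.1504]
```

Call:
move_arm(targets="0 0 0 0; 0 0 0 0; 0 0 0 0; 0 0 0 0; 0 0 0 0", force=40)

```text
time_s: 23.5
eef_pos: [0.472, 0.0242, 0.1504]
orientation: [0.108, 0.994, 0.001, -0.003]
contact_force: [-5.7, 3.2, -6.8]
grip_width: 0.0218
finger_force: 40.0
```

```bash
python3 w.py; python3 - <<'E'
from h import *
s,_=vision.camera("side"); p,_=vision.camera("top")
cv2.imwrite("pics/end.png",np.hstack([cv2.resize(s[110:260,260:410],(400,400)),cv2.resize(p[130:280,250:400],(400,400))]))
st=robot.get_state(); print(st["time_s"],st["joint_velocities"].round(4))
E
```

```text
t23.5 th-4.26 r0.0645 Fu-6.2 Fv1.9 Fz-6.8 | M@grasp 0.433 Ty -1.152 Tu 0.492 [0.472  0.0242 0.1504]
23.6 [ 0.0019  0.0024 -0.0011 -0.0009  0.0035  0.0009]
```

View pics/end.png

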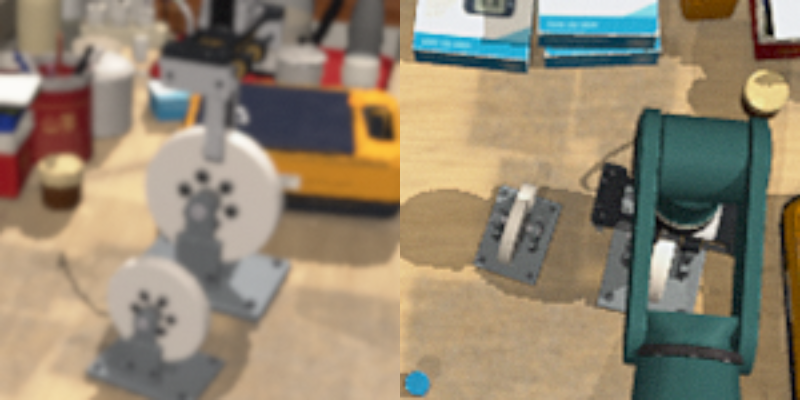

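The picture shows a finger pinching the rim at the top, crop px (215,130), with the wheel upright and its neighbours untouched. Everything is at rest with a 40 N grip, and the wheel is within about 2° of the fitted heavy-down angle.

```bash
python3 -c "
from bench import robot; print(robot.job_done())"
```

```text
the job is handed in; nothing more can be done
None
```

I handed the job in with the wheel held still at 40 N near the top of its rim, after turning it nearly 300° to feel the weight; by my torque fits the heavy side points straight down to within several degrees (not checked independently), and I touched nothing else on the table.

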